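Close the disc cutter on the brass strip

TASK

Close the disc cutter over the brass strip and hold it shut, ready for the punch. Take the loose steel guide plate, rest it lightly on the tips of the two locating pins about a centimetre out of place, slide it over the now hidden pins until it drops onto them, then press it down against its lifting springs until it lies flat on the strip. Finish while still pressing it shut with the gripper, and leave the punch, mallet, tin and pliers stand where they are.

Things in the scene. Friction and masses are not known exactly. Their poses are not given: they have to be found in the camera images.
- guide_plate: Loose ground steel plate lying flat on the bench, 100 mm long (own x) by 52 mm wide (own y) by 12 mm thick, 0.37 to 0.53 kg. Origin: centre of its underside, z up. Same after a half turn: fits either way round. Grip it from above across its width. Three punch holes on the long centre line (16 mm at the centre, 10 mm at x = +22 and -22 mm) besides two pin holes.
- hole_a (a point): Middle, on the underside, of one through hole of the plate for a locating pin: 9.6 mm across, at the plate's own (x, y) = (+36, -16) mm.
- hole_b (a point): The plate's other, equal pin hole, on the underside, at own (x, y) = (-36, +16) mm.
- die_block: Base of the disc cutter, fixed: rubber sole 140 x 88 x 8 mm, on it a dark steel block 100 (own x) x 52 (own y) x 30 mm, outline as the plate. Origin: centre of the sole's underside on the bench. A brass strip 22 mm wide, 2 mm thick is fixed along the middle of the block's top, own x = -60 to +100 mm, sticking out at both ends. Four sprung lift pins at x = +-20, y = +-18 mm.
- die_face (a point): Centre of the block's top face, under the strip, 38 mm above the bench, axes as the block. The plate belongs centred on it, long axis along the block's. Height of the plate's underside above it: 14 mm resting on the locating pins' tips, 6 mm when dropped onto them and resting on the lift pins, 2 mm when pressed flat on the strip.
- dowel_a (a point): Tip of one locating pin, 14 mm above the die face, at the block's own (x, y) = (+36, -16) mm. Steel pin 8 mm across, its top 3 mm tapering to a flat tip 4 mm across; 0.8 mm clearance all round in the plate's hole.
- dowel_b (a point): Tip of the other, equal locating pin, 14 mm above the die face, at the block's own (x, y) = (-36, +16) mm.
- lift0 (a joint): One of four equal sprung lift pins, 6 mm across, top 6 mm above the die face. Value: how far it is pressed down (0 up, 0.004 m plate flat on the strip). Together the four start to give at about 7 N and reach the strip at about 13 N, 4 to 5 N of which is the plate's own weight; let go, the plate springs up again.
- punch: Bystander: round steel punch standing on its end, 16 to 19 mm across, 62 mm high. Origin: centre of its foot.
- tin: Bystander: low round blue tin, 93 mm across, 35 mm high. Origin: centre of its underside.
- mallet: Bystander: brass-headed mallet with wooden handle, lying on the bench, 240 mm long.
- pliers_stand: Bystander: clear plastic stand with four pliers astride it, base 110 x 140 mm, 180 mm high. Origin: centre of its underside.
Not all that is in view belongs to the job. Of the things that look like the die_block, the largest one is meant.

How it is judged:
By the outcome, as a careful person would: the job done as asked, in the order asked, and still so for the second after the job is handed in, while the arm keeps its last pose, push and grip.
It also fails if it takes over 38 s, if anything falls off the work surface, if the arm or the gripper's body presses on something with over 40 N, if the wrist force passes 120 N, or if a joint passes its speed limit or range.

ROBOT

A 6-joint arm with a two-finger parallel gripper is mounted at the origin on the work surface. World frame = base frame: x ahead of the robot, y to its left, z up, the work surface at z = 0. Lengths are in mm, angles in rad, forces in N, time in s.
With the tool pointing down it reaches from about 425 to 1125 mm from the base axis. Payload 14.9 kg.
Tool frame: the origin (TCP) lies at the very end of the fingers, on their centre line; the grasp point (between the pads) lies 19 mm behind it; x points along the fingers, y is the direction in which the jaws open and shut, and the axes are right-handed (so a half turn about x gives the same grasp; the last joint's range is limited). The gripper opens to 91 mm and grips with 3 to 60 N. Pads are 32 mm wide; open, the fingers measure 118 mm over their backs; the gripper's body (76 mm by 178 mm) begins 60 mm behind the grasp point.
Start: joints at [-1.267, 0.379, 1.734, -0, 1.028, -0.033], TCP at [231.324, -660.687, 213.932] pointing down, gripper open.
Joint ranges: [-2.77, 2.77], [-0.74, 2.19], [0, 2.66], [-1.06, 4.2], [0.31, 2.87], [-3.08, 3.08]. Speed limits (rad/s): [1.89, 1.89, 2.39, 3.14, 3.14, 3.14].

INTERFACE

Orientations are given as a unit quaternion [x, y, z, w].
In Python, from rig import get_obs, capture, sign_off gives the robot as it stands.
- The arm moves only by the tool servo_tool, never from a script. Its argument "rows" is a list of rows, each a list of 5 numbers: the shift along the world's x, y, z in m, then the turn about the world's z in degrees, then the opening in per cent of the stroke, from 0 (shut) to 100 (fully open). In form: [[tx, ty, tz, twist, grip], ...]. A call has 1 to 12 rows; each row shifts and turns the commanded pose from where the row before left it; what a row does not reach is not made up. A row lasts 1/10 s, in which the tool goes at most 50 mm and 8.59 degrees, less where a joint would pass 70% of its speed; a pose out of reach is approached as far as the arm can. A call is refused whole if a number of a shift passes 0.05 or a number of a turn 8.59, either way. A call with a gripper value outside its range is refused whole. The fingers move at their own pace and stop on an object; the grip force is fixed at half the most. Time passes only in rows, so rows that do not move let the fingers close. It gives the time, the measured TCP pose, the force and the opening at its end, in the units of the state.
- get_obs(): the state, without advancing time (a new reading comes with each control period).
- capture(name): name is "side" or "top"; returns a dict with "frame" (384x512x3 uint8, red, green, blue), "z_map" (384x512 float32, mm along the optical axis (not along the pixel's ray), 0 where there is no reading), "mtx" (3x3 intrinsics, pixels), "k1" (the pictures are not rectified: a ray, as slopes to the right and down, at radius r is drawn at 1 + k1 r^2 times it, then the intrinsics apply), "eye" and "orientation" of the camera in the world. Camera axes: x right, y up, looking along -z (the intrinsics and any distortion apply to the point x, -y, -z); pixel columns grow to the right and rows downward; lengths in mm; the calibration is good to about 2 mm. A picture is of the moment at which its call begins.
- sign_off(): hands the job in, once; it reports no verdict.
The state is a dict: "time": time; "joint_pos": joint angles; "dq": joint speeds; "joint_efforts": joint torques, N m; "ee_pos": TCP position; "tool_rot": TCP orientation; "wrist_force": force on the tool from outside, world axes, zero at the start; "ft_torque": the same for the moment, N m; "finger_gap": finger opening in mm.
Only numpy, scipy, OpenCV 4.12 (cv2) and the standard library are available. Lean on these libraries where they do the work, as an engineer would, in place of code of your own. Each camera call takes 0.05 s, during which the arm holds its last target. There are 200 camera calls.

## Working session

There is one attempt and no reset: what is moved stays moved. The work goes in short steps, Python scripts to look and compute and a tool call to move; the robot and the scene stay as the last step left them, time stands still between calls to the robot, and variables do not carry over. Pictures are saved under pics/ and viewed, about 8 in all and at most 12, crops included, and the job is handed in when it is done.

Besides the shell and the picture viewer there is one more tool, called after "Call:" as name([rows], argument=value, ...), one row to a line, values as JSON. servo_tool: Moves the arm, as the interface text tells. Its arguments: {"type":"object","properties":{"rows":{"type":"array"}},"required":["rows"]}

```bash
mkdir -p pics; cat > h.py <<'E'
import numpy as np, cv2
from rig import get_obs, capture, sign_off
from scipy.spatial.transform import Rotation as R
def world(c,u,v,z=None,d=None):
    """pixel->world; at height z, or using depth map"""
    K=c["mtx"]; D=np.array([(u-K[0][2])/K[0][0],(v-K[1][2])/K[1][1]],float); p=D.copy()
    for _ in range(20): p=D/(1+c["k1"]*(p@p))
    ray=R.from_quat(c["orientation"]).apply([p[0],-p[1],-1.]); e=np.array(c["eye"],float)
    if z is not None: return e+ray*(z-e[2])/ray[2]
    if d is None: d=c["z_map"][int(round(v)),int(round(u))]
    return e+ray*d
def pix(c,P):
    q=R.from_quat(c["orientation"]).inv().apply(np.array(P,float)-np.array(c["eye"])); p=np.array([q[0],-q[1]])/-q[2]
    p=p*(1+c["k1"]*(p@p)); K=c["mtx"]; return np.array([K[0][0]*p[0]+K[0][2],K[1][1]*p[1]+K[1][2]])
def save(c,n,box=None,s=1):
    f=c["frame"][:,:,::-1]
    if box: f=f[box[1]:box[3],box[0]:box[2]]
    cv2.imwrite("pics/"+n+".png",cv2.resize(f,None,fx=s,fy=s,interpolation=cv2.INTER_CUBIC))
E
python3 - <<'E'
from h import *
import pickle
o=get_obs();print(o)
for n in("top","side"):
    c=capture(n);pickle.dump(c,open(n+".pkl","wb"));save(c,n+"0",s=1.56);print(n,c["mtx"],c["k1"],c["eye"],c["orientation"])
E
```

```text
{'time': 0.0, 'joint_pos': array([-1.26729763e+00,  3.79401503e-01,  1.73477740e+00,  5.62712157e-06,
        1.02850984e+00, -3.32897128e-02]), 'dq': array([ 0.000305  , -0.00142719,  0.00180207, -0.00091162, -0.00055934,
       -0.00102868]), 'joint_efforts': array([ 1.75461413e-03, -7.63729262e+01, -4.34365046e+01,  6.51003979e-02,
        4.24505083e-02, -6.65057428e-05]), 'ee_pos': array([ 231.2040485 , -660.29384986,  213.29486795]), 'tool_rot': array([-0.69705443, -0.11889393,  0.69715545, -0.11812548]), 'wrist_force': array([0.64220701, 0.06725571, 0.33335177]), 'ft_torque': array([-0.05453809,  0.0373219 , -0.01369061]), 'finger_gap': 91.41273773400998}
top [[462.64065395   0.         248.23240047]
 [  0.         462.64065395 198.70017172]
 [  0.           0.           1.        ]] -0.08907501051619231 [ 508.89171412   38.28832333 1431.36397949] [-0.02032559  0.0198575   0.71694268 -0.69655276]
side [[452.6392697    0.         261.81221576]
 [  0.         452.6392697  188.85086611]
 [  0.           0.           1.        ]] -0.00453027104861981 [ 541.82140337 1005.97220753  833.58840686] [-0.01358264  0.43950911  0.89812828 -0.00358534]
```

View pics/top0.png

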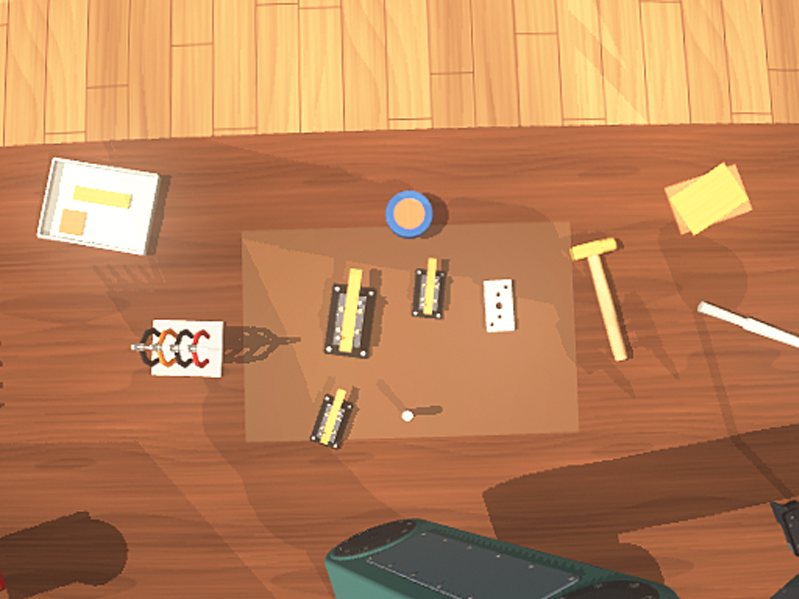

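View pics/side0.png

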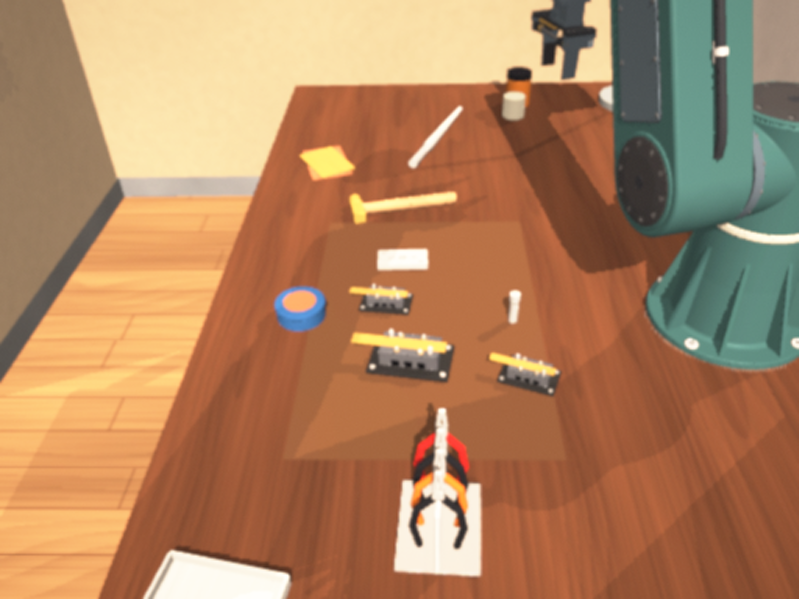

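The top view shows the big die at about raw px (224,205) with the strip's long end pointing up the picture (+x). The plate is at (320,196), with smaller decoys at (275,188) and (212,268). I'll enlarge the die and plate next.

```bash
python3 - <<'E'
from h import *
import pickle
c=pickle.load(open("top.pkl","rb"))
save(c,"die",(195,165,255,235),8)
save(c,"plate",(300,170,340,220),12)
for u,v in((224,205),(235,200),(320,205),(312,182),(328,182)): print(u,v,world(c,u,v).round(1))
E
```

```text
224 205 [571.1 111.5  41.3]
235 200 [587.   78.9   8.6]
320 205 [ 563.9 -182.2   11.1]
312 182 [ 634.9 -159.    19. ]
328 182 [ 635.4 -212.1   -2.4]
```

View pics/die.png

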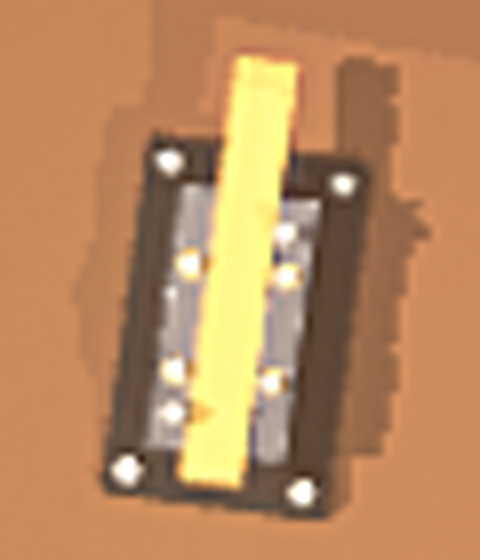

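View pics/plate.png

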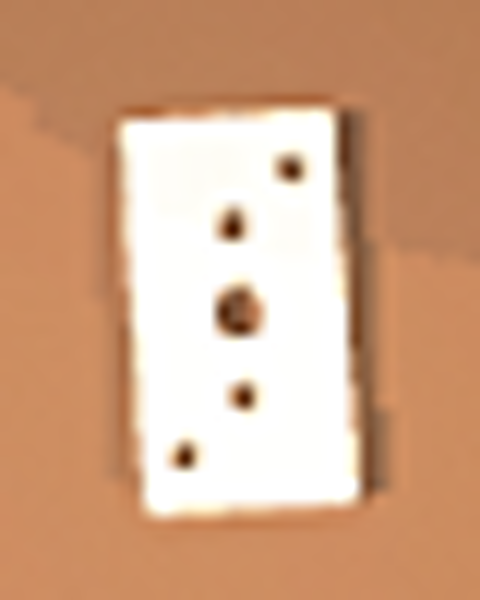

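Die crop: dowels at (286,232) and (172,411), lift pins at (189,263), (287,274), (173,369) and (273,381), and the strip from (266,61) to (210,486). Plate crop: corners at (120,118), (337,108), (358,500) and (145,515), with the hole pair at (290,168) and (184,456).

```bash
cat > fit.py <<'E'
from h import *
from scipy.optimize import least_squares
def fit(c,own,px,x0,rob=True):
    own=np.array(own,float);px=np.array(px,float)
    def P(p):
        a=p[2];q=own.copy();q[:,0]=p[0]+own[:,0]*np.cos(a)-own[:,1]*np.sin(a);q[:,1]=p[1]+own[:,0]*np.sin(a)+own[:,1]*np.cos(a);return q
    f=lambda p:(np.array([pix(c,q) for q in P(p)])-px).ravel()
    r=least_squares(f,x0,x_scale=[10,10,.1],loss="soft_l1",f_scale=.3)
    return r.x,f(r.x).reshape(-1,2).round(2)
E
python3 - <<'E'
from fit import *
import pickle
c=pickle.load(open("top.pkl","rb"))
cv=lambda L,s,o:[((x+.5)/s-.5+o[0],(y+.5)/s-.5+o[1]) for x,y in L]
own=[(36,-16,52),(-36,16,52),(20,18,44),(20,-18,44),(-20,18,44),(-20,-18,44),(100,11,40),(100,-11,40),(-60,11,40),(-60,-11,40)]
px=cv([(286,232),(172,411),(189,263),(287,274),(173,369),(273,381),(235,55),(298,64),(179,483),(240,488)],8,(195,165))
r=fit(c,own,px,[570,110,-.1]);print("die",r[0],np.degrees(r[0][2]));print(r[1].tolist())
own=[(50,26,12),(50,-26,12),(-50,-26,12),(-50,26,12),(36,-16,12),(-36,16,12),(0,0,12),(22,0,12),(-22,0,12)]
px=cv([(120,118),(337,108),(358,500),(145,515),(290,167),(184,456),(240,311),(232,225),(244,396)],12,(300,170))
r=fit(c,own,px,[590,-185,.05]);print("plate",r[0],np.degrees(r[0][2]));print(r[1].tolist())
o=get_obs();M=R.from_quat(o["tool_rot"]).as_matrix();print(M.round(3))
E
```

```text
die [ 5.71487993e+02  1.13241563e+02 -1.60838569e-01] -9.215371202845878
[[-0.17, -0.05], [0.22, 0.05], [0.14, 0.04], [-0.25, 0.24], [0.34, -0.02], [-0.28, 0.06], [0.35, 0.24], [-0.31, 0.07], [0.19, -0.73], [-0.18, -0.39]]
plate [ 5.93444244e+02 -1.81305023e+02  2.83835487e-02] 1.626257548112274
[[0.4, 0.37], [-0.94, 0.27], [-0.52, -0.08], [0.42, -0.35], [0.06, 0.04], [0.11, -0.16], [-0.15, -0.04], [0.04, 0.02], [-0.01, -0.0]]
[[-0.     0.33  -0.944]
 [ 0.001 -0.944 -0.33 ]
 [-1.    -0.001 -0.   ]]
```

Call:
servo_tool([
  [0.03,0.04,0,-1.475,100],
  [0.03,0.04,0,-1.475,100],
  [0.03,0.04,0,-1.475,100],
  [0.03,0.04,0,-1.475,100],
  [0.03,0.04,0,-1.475,100],
  [0.03,0.04,0,-1.475,100],
  [0.03,0.04,0,-1.475,100],
  [0.03,0.04,0,-1.475,100],
  [0.03,0.04,0,-1.475,100],
  [0.03,0.04,0,-1.475,100],
  [0.03,0.04,0,-1.475,100],
  [0.03,0.04,0,-1.475,100],
])

```text
time: 1.3
ee_pos: [592.1, -178.7, 213.8]
tool_rot: [-0.707, -0.01, 0.707, -0.009]
wrist_force: [1.3, -1.0, -0.3]
finger_gap: 91.0
```

Call:
servo_tool([
  [0,0,-0.02,0,100],
  [0,0,-0.04,0,100],
  [0,0,-0.04,0,100],
  [0,0,-0.03,0,100],
  [0,0,0,0,100],
  [0,0,0,0,100],
])

```text
time: 1.9
ee_pos: [591.4, -180.7, 84.3]
tool_rot: [-0.707, -0.01, 0.707, -0.01]
wrist_force: [0.0, -0.5, 0.9]
finger_gap: 91.2
```

Call:
servo_tool([
  [0.002,-0.0005,-0.03,0,100],
  [0,0,-0.03,0,100],
  [0,0,-0.015,0,100],
  [0,0,-0.0065,0,100],
  [0,0,0,0,100],
  [0,0,0,0,100],
  [0,0,0,0,50],
  [0,0,0,0,50],
  [0,0,0,0,50],
  [0,0,0,0,50],
  [0,0,0,0,50],
])

```text
time: 3.0
ee_pos: [593.3, -181.1, 2.5]
tool_rot: [-0.707, -0.01, 0.707, -0.01]
wrist_force: [-0.1, 3.7, 2.6]
finger_gap: 54.2
```

Call:
servo_tool([
  [0,0,0,0,0],
  [0,0,0,0,0],
  [0,0,0,0,0],
  [0,0,0,0,0],
  [0,0,0,0,0],
])

```text
time: 3.5
ee_pos: [593.3, -181.1, 2.5]
tool_rot: [-0.707, -0.01, 0.707, -0.01]
wrist_force: [-1.1, 4.8, 4.9]
finger_gap: 51.9
```

Call:
servo_tool([
  [0,0,0.01,0,0],
  [0,0,0.02,0,0],
  [0,0,0.03,0,0],
  [0,0,0.03,0,0],
  [0,0,0.02,0,0],
  [0,0,0,0,0],
  [0,0,0,0,0],
])

```text
time: 4.2
ee_pos: [593.0, -181.2, 112.1]
tool_rot: [-0.707, -0.01, 0.707, -0.01]
wrist_force: [-0.3, -0.6, -4.8]
finger_gap: 51.7
```

Call:
servo_tool([
  [-0.0039,0.02,0,-1,0],
  [-0.0039,0.037,0,-1.4,0],
  [-0.0039,0.037,0,-1.4,0],
  [-0.0039,0.037,0,-1.4,0],
  [-0.0039,0.037,0,-1.4,0],
  [-0.0039,0.037,0,-1.4,0],
  [-0.0039,0.037,0,-1.4,0],
  [-0.0039,0.037,0,-1.4,0],
  [0,0.017,-0.02,0,0],
  [0,0,-0.015,0,0],
  [0,0,0,0,0],
  [0,0,0,0,0],
])

```text
time: 5.4
ee_pos: [561.6, 114.0, 76.6]
tool_rot: [-0.704, 0.057, 0.705, 0.057]
wrist_force: [0.0, -0.5, -4.0]
finger_gap: 51.6
```

```bash
python3 - <<'E'
from h import *
import pickle
o=get_obs();M=R.from_quat(o["tool_rot"]).as_matrix();print(o["ee_pos"],np.degrees(np.arctan2(M[1,1],M[0,1])),o["wrist_force"],o["ft_torque"])
a,b=capture("top"),capture("side");pickle.dump((a,b),open("s1.pkl","wb"))
p=pix(b,(571,113,50)).astype(int);print(p)
save(b,"side1",(p[0]-50,p[1]-40,p[0]+50,p[1]+35),8)
save(a,"top1",(190,160,260,230),8)
E
```

```text
[561.57098684 113.99031301  76.56267743] -99.2360191758371 [ 0.02781428 -0.48636154 -4.02523118] [ 0.00091849  0.01853801 -0.02494098]
[263 215]
```

View pics/side1.png

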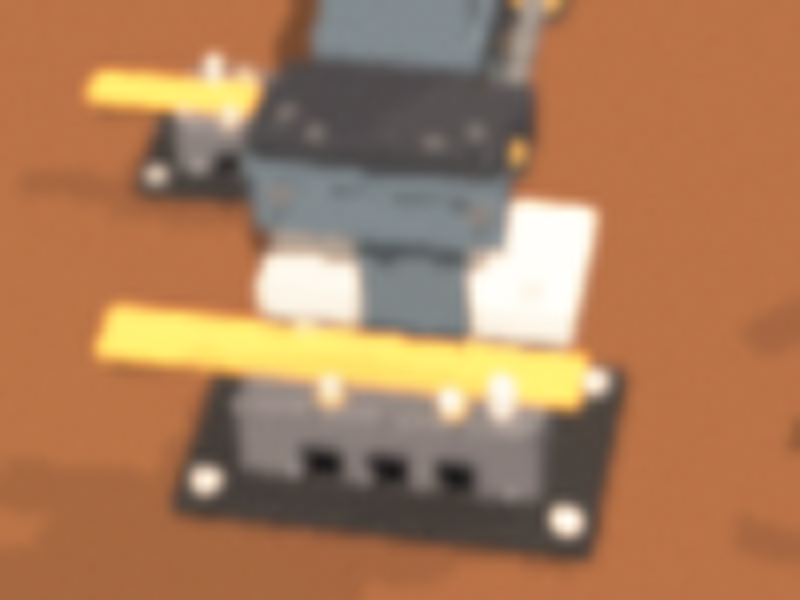

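View pics/top1.png

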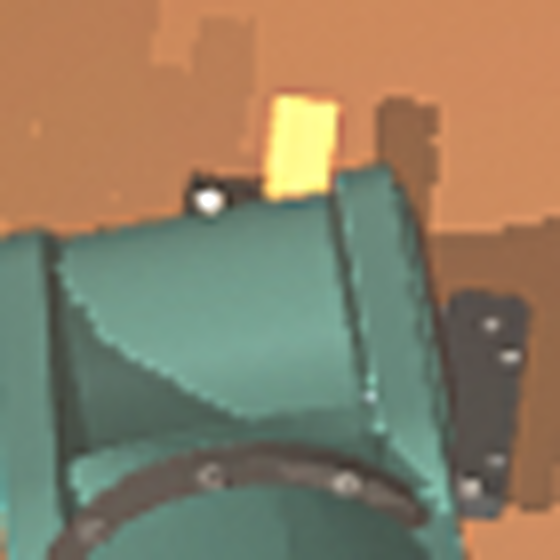

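Side crop: the gripped plate hangs level above the die. Its near lower edge runs from about (258,312) to (574,345), with the far right top corner at (598,206). The strip ends are at (95,358) and (580,408). I'll fit the die and plate in this one view to get their relative offset.

```bash
python3 - <<'E'
from fit import *
import pickle
a,c=pickle.load(open("s1.pkl","rb"))
o0=np.array([213,175]);cv=lambda L:[((x+.5)/8-.5+o0[0],(y+.5)/8-.5+o0[1]) for x,y in L]
own=[(-36,16,52),(20,18,44),(-20,18,44),(100,-11,40),(100,11,40),(-60,11,40),(-60,-11,40)]
px=cv([(501,375),(330,381),(452,395),(112,304),(95,352),(580,400),(590,352)])
r=fit(c,own,px,[571,113,-.16]);print("die",r[0],np.degrees(r[0][2]));print((r[1]*8).tolist())
for n,p in(("topfit",(571.5,113.2,-.1608)),("sidefit",r[0])):
    print(n,[((pix(c,(p[0]+x*np.cos(p[2])-y*np.sin(p[2]),p[1]+x*np.sin(p[2])+y*np.cos(p[2]),z))-o0)*8).round().tolist() for x,y,z in own])
p=(561.6,114,-.1612);zb=74.6
L=[(50,26,zb),(50,26,zb+12),(-50,26,zb),(-50,26,zb+12),(-50,-26,zb+12),(-50,-26,zb),(-36,16,zb+12)]
print("plate pred",[((pix(c,(p[0]+x*np.cos(p[2])-y*np.sin(p[2]),p[1]+x*np.sin(p[2])+y*np.cos(p[2]),z))-o0)*8).round().tolist() for x,y,z in L])
d=[(256,312),(574,345),(598,206),(532,290)]
print(fit(c,[L[0],L[2],L[4],L[6]],cv(d),p))
E
```

```text
die [ 5.72789792e+02  1.15698439e+02 -1.53434495e-01] -8.791148993871756
[[0.96, -0.0], [0.64, -0.64], [0.16, -2.4], [0.48, 4.08], [2.08, -0.72], [-2.32, -0.32], [-3.52, 2.96]]
topfit [[502.0, 367.0], [331.0, 371.0], [452.0, 384.0], [114.0, 298.0], [98.0, 341.0], [578.0, 392.0], [587.0, 347.0]]
sidefit [[498.0, 371.0], [327.0, 377.0], [449.0, 389.0], [109.0, 305.0], [94.0, 348.0], [574.0, 396.0], [583.0, 351.0]]
plate pred [[262.0, 308.0], [260.0, 280.0], [572.0, 340.0], [572.0, 312.0], [595.0, 208.0], [594.0, 236.0], [533.0, 287.0]]
(array([ 5.62673118e+02,  1.13839692e+02, -1.60393288e-01]), array([[ 0.78, -0.05],
       [-0.22, -0.18],
       [-0.38,  0.6 ],
       [ 0.14, -0.02]]))
```

Call:
servo_tool([
  [0.0003,0.0016,-0.005,0,0],
  [0,0,-0.006,0,0],
  [0,0,-0.006,0,0],
  [0,0,-0.002,0,0],
  [0,0,-0.001,0,0],
  [0,0,0,0,0],
])

```text
time: 6.1
ee_pos: [562.4, 116.4, 57.3]
tool_rot: [-0.705, 0.057, 0.705, 0.057]
wrist_force: [0.6, -0.1, -5.4]
finger_gap: 52.1
```

Call:
servo_tool([
  [0,0,-0.0006,0,0],
  [0,0,-0.0006,0,0],
  [0,0,0,0,0],
  [0,0,0,0,0],
])

```text
time: 6.5
ee_pos: [562.5, 116.4, 56.3]
tool_rot: [0.705, -0.057, -0.705, -0.057]
wrist_force: [0.0, -0.4, -5.2]
finger_gap: 52.0
```

Call:
servo_tool([
  [0,0,-0.0006,0,0],
  [0,0,-0.0006,0,0],
  [0,0,-0.0004,0,0],
  [0,0,0,0,0],
  [0,0,0,0,0],
])

```text
time: 7.0
ee_pos: [562.4, 116.4, 54.6]
tool_rot: [-0.705, 0.057, 0.705, 0.057]
wrist_force: [-0.2, 0.2, -4.7]
finger_gap: 51.7
```

Call:
servo_tool([
  [0,0,-0.0004,0,0],
  [0,0,0,0,0],
  [0,0,0,0,0],
])

```text
time: 7.3
ee_pos: [562.5, 116.4, 54.4]
tool_rot: [0.705, -0.057, -0.705, -0.057]
wrist_force: [-1.3, 0.5, -0.0]
finger_gap: 51.9
```

Call:
servo_tool([
  [0,0,-0.0002,0,0],
  [0,0,0,0,0],
  [0,0,0,0,0],
])

```text
time: 7.6
ee_pos: [562.5, 116.4, 54.2]
tool_rot: [0.705, -0.057, -0.705, -0.057]
wrist_force: [-2.7, -1.2, 3.8]
finger_gap: 51.8
```

Call:
servo_tool([
  [0.001,-0.00016,0,0,0],
  [0.001,-0.00016,0,0,0],
  [0.001,-0.00016,0,0,0],
  [0,0,0,0,0],
  [0,0,0,0,0],
])

```text
time: 8.1
ee_pos: [565.2, 116.0, 54.2]
tool_rot: [-0.705, 0.057, 0.705, 0.057]
wrist_force: [-5.6, 0.0, 6.4]
finger_gap: 51.6
```

Call:
servo_tool([
  [0.001,-0.00016,0,0,0],
  [0.001,-0.00016,0,0,0],
  [0,0,0,0,0],
  [0,0,0,0,0],
])

```text
time: 8.5
ee_pos: [567.3, 115.7, 54.0]
tool_rot: [-0.705, 0.057, 0.705, 0.057]
wrist_force: [-3.9, -0.0, 2.7]
finger_gap: 51.7
```

Call:
servo_tool([
  [0.001,-0.00016,0,0,0],
  [0,0,0,0,0],
  [0,0,0,0,0],
])

```text
time: 8.8
ee_pos: [568.7, 115.5, 53.9]
tool_rot: [0.705, -0.057, -0.705, -0.057]
wrist_force: [0.2, 0.6, -4.9]
finger_gap: 52.0
```

Call:
servo_tool([
  [0.001,-0.00016,0,0,0],
  [0,0,0,0,0],
  [0,0,0,0,0],
])

```text
time: 9.1
ee_pos: [569.3, 115.2, 53.9]
tool_rot: [-0.705, 0.057, 0.705, 0.057]
wrist_force: [0.5, -0.5, -5.3]
finger_gap: 52.0
```

Call:
servo_tool([
  [0.001,-0.00016,0,0,0],
  [0,0,0,0,0],
  [0,0,0,0,0],
])

```text
time: 9.4
ee_pos: [570.4, 115.1, 54.0]
tool_rot: [0.705, -0.057, -0.705, -0.057]
wrist_force: [0.8, -1.6, -4.8]
finger_gap: 52.1
```

Call:
servo_tool([
  [0.0006,-0.0001,-0.0005,0,0],
  [0,0,-0.0005,0,0],
  [0,0,0,0,0],
  [0,0,0,0,0],
])

```text
time: 9.8
ee_pos: [571.0, 115.0, 53.0]
tool_rot: [-0.705, 0.057, 0.705, 0.057]
wrist_force: [-0.3, -0.1, -4.6]
finger_gap: 52.0
```

Call:
servo_tool([
  [0,0,-0.0005,0,0],
  [0,0,0,0,0],
  [0,0,0,0,0],
])

```text
time: 10.1
ee_pos: [571.0, 115.0, 52.5]
tool_rot: [-0.705, 0.057, 0.705, 0.057]
wrist_force: [-0.2, -0.8, -4.4]
finger_gap: 51.9
```

Both holes are over the tips and the plate is going down freely.

Call:
servo_tool([
  [0,0,-0.0007,0,0],
  [0,0,0,0,0],
  [0,0,0,0,0],
])

```text
time: 10.4
ee_pos: [571.0, 115.1, 51.8]
tool_rot: [0.705, -0.057, -0.705, -0.057]
wrist_force: [-0.4, -0.2, -4.5]
finger_gap: 51.9
```

Call:
servo_tool([
  [0,0,-0.0007,0,0],
  [0,0,0,0,0],
  [0,0,0,0,0],
])

```text
time: 10.7
ee_pos: [571.2, 115.1, 51.2]
tool_rot: [0.705, -0.057, -0.705, -0.057]
wrist_force: [0.9, 1.1, -2.1]
finger_gap: 51.4
```

Call:
servo_tool([
  [0.0002,0.0002,0,0,0],
  [0,0,-0.0006,0,0],
  [0,0,0,0,0],
  [0,0,0,0,0],
])

```text
time: 11.1
ee_pos: [571.3, 115.3, 50.5]
tool_rot: [0.705, -0.057, -0.705, -0.057]
wrist_force: [1.0, 3.4, -4.8]
finger_gap: 51.7
```

```bash
python3 - <<'E'
from h import *
o=get_obs();print(o["ee_pos"],o["wrist_force"],o["ft_torque"])
E
```

```text
[571.28049081 115.33306738  50.4836472 ] [ 1.02674865  3.39240053 -4.81132768] [ 0.67030905 -0.22596806 -0.06670213]
```

Call:
servo_tool([
  [0.0002,0.0005,0,0,0],
  [0,0,0,0,0],
  [0,0,0,0,0],
])

```text
time: 11.4
ee_pos: [571.2, 115.6, 50.4]
tool_rot: [-0.705, 0.057, 0.705, 0.057]
wrist_force: [0.4, 0.3, -4.2]
finger_gap: 51.4
```

Call:
servo_tool([
  [0,0,-0.0008,0,0],
  [0,0,-0.0008,0,0],
  [0,0,0,0,0],
  [0,0,0,0,0],
])

```text
time: 11.8
ee_pos: [571.4, 115.7, 48.9]
tool_rot: [-0.705, 0.057, 0.705, 0.057]
wrist_force: [-0.2, -0.1, -4.4]
finger_gap: 51.8
```

Call:
servo_tool([
  [0,0.0003,-0.0008,0,0],
  [0,0,-0.0008,0,0],
  [0,0,-0.0007,0,0],
  [0,0,0,0,0],
  [0,0,0,0,0],
])

```text
time: 12.3
ee_pos: [571.4, 116.0, 46.6]
tool_rot: [-0.705, 0.057, 0.705, 0.057]
wrist_force: [0.3, -0.5, -4.6]
finger_gap: 51.8
```

Call:
servo_tool([
  [0,0,-0.0006,0,0],
  [0,0,-0.0006,0,0],
  [0,0,0,0,0],
  [0,0,0,0,0],
])

```text
time: 12.7
ee_pos: [571.5, 116.1, 45.6]
tool_rot: [0.705, -0.057, -0.705, -0.057]
wrist_force: [-2.0, -0.1, 2.1]
finger_gap: 51.9
```

Touching the lift pins, as expected at TCP height 46.4. Now I'll press the 4 mm down to about 42.4.

Call:
servo_tool([
  [0,0,-0.0008,0,0],
  [0,0,-0.0008,0,0],
  [0,0,0,0,0],
  [0,0,0,0,0],
])

```text
time: 13.1
ee_pos: [571.5, 116.1, 43.9]
tool_rot: [0.705, -0.057, -0.705, -0.057]
wrist_force: [-2.6, -0.3, 4.2]
finger_gap: 51.7
```

Call:
servo_tool([
  [0,0,-0.0008,0,0],
  [0,0,-0.0006,0,0],
  [0,0,0,0,0],
  [0,0,0,0,0],
])

```text
time: 13.5
ee_pos: [571.5, 116.0, 42.6]
tool_rot: [0.705, -0.057, -0.705, -0.057]
wrist_force: [-4.4, 0.0, 7.9]
finger_gap: 52.0
```

Call:
servo_tool([
  [0,0,-0.0004,0,0],
  [0,0,0,0,0],
  [0,0,0,0,0],
])

```text
time: 13.8
ee_pos: [571.5, 116.0, 42.5]
tool_rot: [-0.705, 0.057, 0.705, 0.057]
wrist_force: [-5.6, -1.8, 11.5]
finger_gap: 51.6
```

Call:
servo_tool([
  [-0.0002,0,-0.0004,0,0],
  [0,0,-0.0004,0,0],
  [0,0,0,0,0],
  [0,0,0,0,0],
  [0,0,0,0,0],
])

```text
time: 14.3
ee_pos: [571.5, 116.1, 42.4]
tool_rot: [0.705, -0.057, -0.705, -0.057]
wrist_force: [-10.7, -2.2, 26.3]
finger_gap: 51.6
```

```bash
python3 - <<'E'
from h import *
o=get_obs();print(o["ee_pos"],o["wrist_force"],o["ft_torque"],o["joint_pos"])
b=capture("side");save(b,"side2",(213,175,313,250),8)
E
```

```text
[571.53712366 116.06277087  42.42069199] [-10.73279146  -2.22749951  26.25543949] [-4.05301859e-01  1.99156081e+00  6.20927288e-04] [ 1.60410017e-01  4.57261452e-01  2.02040694e+00 -8.97776783e-05
  6.63780350e-01  1.89186040e+00]
```

View pics/side2.png

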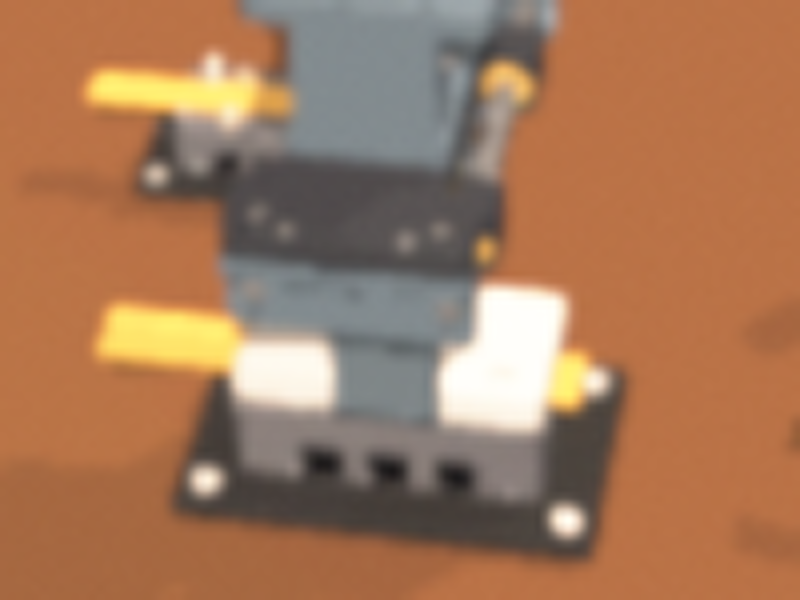

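The plate now covers the die outline, seated flat, with no gap above the strip. I'll ease the press slightly so the grip keeps some margin against slip, and check that it holds steady.

Call:
servo_tool([
  [-0.0002,0,0.0003,0,0],
  [0,0,0,0,0],
  [0,0,0,0,0],
  [0,0,0,0,0],
])

```text
time: 14.75
ee_pos: [571.5, 116.0, 42.4]
tool_rot: [0.705, -0.057, -0.705, -0.057]
wrist_force: [-6.8, -2.2, 18.6]
finger_gap: 51.8
```

Call:
servo_tool([
  [0,0,0,0,0],
  [0,0,0,0,0],
  [0,0,0,0,0],
  [0,0,0,0,0],
  [0,0,0,0,0],
  [0,0,0,0,0],
  [0,0,0,0,0],
  [0,0,0,0,0],
])

```text
time: 15.55
ee_pos: [571.5, 116.1, 42.4]
tool_rot: [0.705, -0.057, -0.705, -0.057]
wrist_force: [-7.6, -1.5, 18.6]
finger_gap: 51.7
```

```bash
python3 -c "
from h import *
print(sign_off())"
```

```text
the job is handed in; nothing more can be done
None
```

The cutter is closed over the strip, and I handed the job in at 15.6 s of the 38 s allowed with the gripper still pressing the plate shut.

- **Placing and sliding:** I gripped the plate across its width and rested it lightly on the pin tips, about 9 mm short along the block's length. I then slid it until the tips lost contact with the underside.
- **Seating:** I lowered it over the pins with a small sideways correction of about 0.5 mm when one pin rubbed. The lift pins met it at the expected height, and I pressed it down the last 4 mm.
- **Final checks:** The fingertips are 12 mm below where the plate rested on the tips, which matches the drop from 14 mm to 2 mm. The plate came to a hard stop there and held steady for 0.8 s at about 18.6 N down. The last side picture shows it flat and in line with the block.
- **Disagreements:**
  - The top and side cameras differed by about 2.7 mm on the die's position across its width. Contact settled it close to the side camera's value.
  - A side force of about 7 N remains on the wrist.
- **Bystanders:** I steered clear of the punch, mallet, tin and pliers stand and felt no contact, but I did not check them in a picture at the end.

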